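Swing the cutting press over the red heel die and stamp

TASK

On the shoe-repair bench, push the orange spoke of the press with a fingertip to swing the press arm until its steel head stands centred over the red heel die. Then, with the arm left there, press the black cap on top of the head straight down so that the head bears firmly on the red die, and let it spring back up. Push and press only: leave both dies lying where they are, do not stamp the blue one, and do not disturb the glue tin or the thread spool; finish clear of everything.

Things in the scene. Friction and masses are not known exactly. Their poses are not given: they have to be found in the camera images.
- press: Green press, fixed. Origin: centre of its base's underside (base 300 mm along x, 360 mm along y, 30 mm high); x axis from the open side to the column, z up. White pad, top at z = 40 mm, over x -140..60, y -170..170 mm. The vertical column stands at x = +110 mm, y = 0; foot 40 mm and hub 36 mm in radius, top at z = 150 mm.
- swing_arm (a joint): Angle q of the arm about the column, rad, -0.95..0.95, positive anticlockwise from above. A point of the arm at radius r from the column axis is at press-frame (110 mm - r cos q, -r sin q). Green beam 44 mm wide, z 104..126 mm, to r = 225 mm, then the orange spoke. No spring: friction (0.8 N m) and damping (0.4 N m s/rad) keep it where it is left.
- spoke_mid (a point): Point to push at: middle of the orange spoke's cross-section at r = 275 mm, height 115 mm. The spoke runs level along the arm from r = 225 to 302 mm, 18 mm wide (side faces 9 mm to either side), z 104..126 mm; about 3 N sideways here moves the arm.
- stamp: Stamping head on the arm at r = 190 mm. Origin: centre of the top of its round black cap (50 mm diameter, 10 mm thick), 152 mm above the bench when up; x along the arm to the column, y across the arm. Slides down up to 11 mm on a spring (3 N to start, +0.3 N per mm), returns by itself; meets a die after 8 mm; a firm stamp takes about 12 N on the cap.
- head_face (a point): Centre of the underside of the steel head plate, straight below the cap, 78 mm above the bench when up. The plate is 100 mm along the arm, 80 mm across it, 18 mm thick, fixed to the cap by a stem.
- red_die: Loose heel-shaped cutting die of red strap steel, open above and below, about 50 mm by 50 mm, walls 4 mm, 30 mm high, standing on the white pad under the head's path, to one side of the arm (either side). Origin: centre of its outline at its underside, on the pad.
- blue_die: The same die in blue, on the pad to the other side of the arm. Same size and origin. Leave alone.
- glue_tin: Loose tin with a yellow label, 74 mm diameter, 85 mm high, standing on the bench to the base's +y side. Origin: centre of its underside. Leave alone.
- thread_spool: Loose yellow spool, 48 mm diameter, 60 mm high, standing on the bench to the base's -y side. Origin: centre of its underside. Leave alone.
Things that resemble listed ones, but are neither listed nor needed, are in the scene too. There is more than one size of the red_die; the one meant has the size given above.

How it is judged:
By the outcome, as a careful person would: the job done as asked, in the order asked, and still so for the second after the job is handed in, with the robot touching nothing.
It also fails if it takes over 51 s, if anything falls off the work surface, if the arm or the gripper's body presses on something with over 40 N, if the wrist force passes 120 N, or if a joint passes its speed limit or range.

ROBOT

A 7-joint arm with a two-finger parallel gripper is mounted at the origin on the work surface. World frame = base frame: x ahead of the robot, y to its left, z up, the work surface at z = 0. Lengths are in mm, angles in rad, forces in N, time in s.
With the tool pointing down it reaches from about 425 to 950 mm from the base axis. Payload 4.7 kg.
Tool frame: the origin (TCP) lies at the very end of the fingers, on their centre line; the grasp point (between the pads) lies 19 mm behind it; z points along the fingers, y is the line along which they close (so a half turn about z gives the same grasp; the last joint's range is limited). The gripper opens to 85 mm and grips with 20 to 120 N. Pads are 22 mm wide; open, the fingers measure 114 mm over their backs; the gripper's body (76 mm by 85 mm) begins 54 mm behind the grasp point. The pads swing forward as they close: fully open they stand 13 mm farther back than shut.
Start: joints at [1.235, 0.469, -0.049, 1.532, 0.024, 1.141, -0.082], TCP at [203.905, -643.486, 207.735] pointing down, gripper open.
Joint ranges: [-2.59, 2.59], [-0.33, 1.99], [-1.39, 1.29], [0.1, 2.45], [-1.04, 4.18], [0.21, 1.99], [-2.66, 2.66]. Speed limits (rad/s): [2.57, 2.57, 3.14, 3.14, 3.14, 3.14, 3.14].

INTERFACE

Orientations are given as a rotation vector (axis times angle).
In Python, from station import get_obs, imaging, job gives the robot as it stands. The module is installed in compiled form; this text tells all that it offers.
- The arm moves only by the tool arm_command, never from a script. Its argument "targets" is a list of rows, each a list of 3 entries, a list of its own where there are three numbers: the shift along the tool's x, y, z normalised to -1 to 1, where 1 is 30 cm, then the turn, a rotation vector about the tool's x, y, z normalised to -1 to 1, where 1 is 1.5 rad, then the opening, from 0 (shut) to 1 (fully open). In form: [[[tx, ty, tz], [rx, ry, rz], fingers], ...]. A call has 1 to 5 rows; each row is the pose to reach, as a shift and turn from the pose commanded when the call began, along the tool's axes at that moment; what a row does not reach only later rows make up. A row lasts 1/12 s, in which the tool goes at most 41.7 mm and 7.16 degrees, less where a joint would pass 70% of its speed; a pose out of reach is approached as far as the arm can. A call with a number of a shift or a turn outside -1 to 1 is refused whole. A call with a gripper value outside its range is refused whole. The fingers move at their own pace and stop on an object; "grip_force" is the grip in N (left out, the last holds). Time passes only in rows, so rows that repeat a pose let the fingers close. It gives the time, the measured TCP pose, the force, the opening and the grip force at its end, in the units of the state.
- get_obs(): the state, without advancing time (a new reading comes with each control period).
- imaging.grab_frame(name): name is "side" or "top" or "wrist"; returns a dict with "image" (420x560x3 uint8, red, green, blue), "fx", "fy", "cx", "cy" (pixels), "distortion" ([k1, k2, p1, p2, k3] as OpenCV has them; the pictures are not rectified), "R" (3x3) and "t" (3): a world point X has camera coordinates R X + t. Camera axes: x right, y down, z forward; pixel columns grow to the right and rows downward; lengths in mm; the calibration is good to about 2 mm. A picture is of the moment at which its call begins. There is no depth.
- job.finish_job(): hands the job in; it is judged then, once.
The state is a dict: "t": time; "joints": joint angles; "dq": joint speeds; "effort": joint torques, N m; "tool_pos": TCP position; "tcp_rot": TCP orientation; "force": force on the tool from outside, world axes, zero at the start; "moment": the same for the moment, N m; "width": finger opening in mm; "gripper_force": force on a finger pad.
Only numpy, scipy, OpenCV 4.12 (cv2) and the standard library are available. Lean on these libraries where they do the work, as an engineer would, in place of code of your own. Each camera call takes 0.05 s, during which the arm holds its last target. There are 200 camera calls.

## Working session

There is one attempt and no reset: what is moved stays moved. The work goes in short steps, Python scripts to look and compute and a tool call to move; the robot and the scene stay as the last step left them, time stands still between calls to the robot, and variables do not carry over. Pictures are saved under pics/ and viewed, at most 10 in all, crops included, and the job is handed in when it is done.

Besides the shell and the picture viewer there is one more tool, called after ">>>" by a JSON object that holds its "api" and its "payload", one argument or row to a line. arm_command: Moves the arm, as the interface text tells. Its arguments: {"type":"object","properties":{"targets":{"type":"array","items":{"type":"array"}},"grip_force":{"type":"number"}},"required":["targets"]}

```bash
mkdir -p pics
python3 - <<'E'
from station import get_obs, imaging
import cv2,pickle
o=get_obs();print({k:o[k] for k in('t','tool_pos','tcp_rot','force','width')})
for n in('top','side'):
    f=imaging.grab_frame(n);pickle.dump(f,open(n+'0.pkl','wb'));cv2.imwrite(f'pics/{n}0.png',f['image'][:,:,::-1])
    print(n,-f['R'].T@f['t'])
E
```

```text
{'t': 0.0, 'tool_pos': array([ 203.67689381, -642.85837014,  206.65206437]), 'tcp_rot': array([-3.10275044e+00, -4.79763395e-01,  5.78456153e-04]), 'force': array([-0.05553385, -0.18326948,  0.90164092]), 'width': 85.00549572710987}
top [ 347.07126089   39.28360801 1179.104634  ]
side [225.14905456 869.87598019 752.46408083]
```

View pics/top0.png

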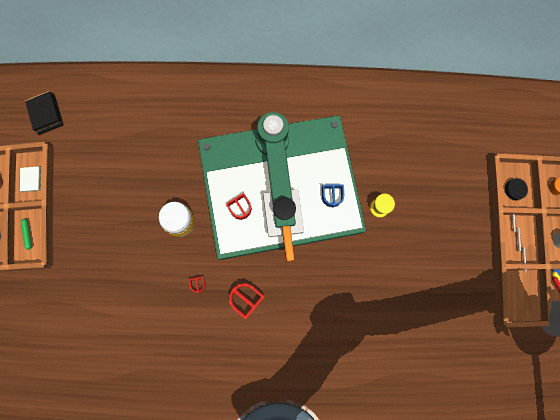

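View pics/side0.png

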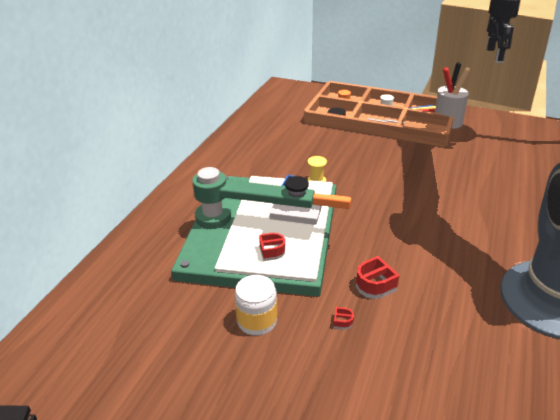

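Top view (up is +x, left is +y): the red die on the pad is at (239,206), blue at (333,194), cap at (284,208), spoke about (289,242), column at (273,125), tin at (175,218) and spool at (383,205). The red shapes at (198,284) and (245,298) on the bench are decoys.

```bash
cat > h.py <<'E'
import numpy as np,cv2
def K(f): return np.array([[f['fx'],0,f['cx']],[0,f['fy'],f['cy']],[0,0,1.]])
def ray(f,uv,z):
    uv=np.array(uv,float).reshape(-1,1,2)
    n=cv2.undistortPoints(uv,K(f),np.array(f['distortion'],float)).reshape(-1,2)
    d=np.c_[n,np.ones(len(n))]@f['R']; c=-f['R'].T@f['t']
    return c+d*((z-c[2])/d[:,2])[:,None]
def proj(f,X):
    r=cv2.Rodrigues(np.array(f['R']))[0]
    return cv2.projectPoints(np.array(X,float).reshape(-1,1,3),r,np.array(f['t'],float),K(f),np.array(f['distortion'],float))[0].reshape(-1,2)
def mask(f,lo,hi,box):
    h=cv2.cvtColor(f['image'],cv2.COLOR_RGB2HSV); m=cv2.inRange(h,np.array(lo),np.array(hi))
    b=np.zeros_like(m);u0,v0,u1,v1=box;b[v0:v1,u0:u1]=255
    return m&b
def pts(m):
    v,u=np.nonzero(m);return np.c_[u,v].astype(float)
def rectw(f,p,z): # min-area rect in the world plane
    w=ray(f,p,z)[:,:2].astype(np.float32);return cv2.minAreaRect(w)
def spoke(f,box):
    m=mask(f,(8,150,120),(20,255,255),box);w=ray(f,pts(m),126)[:,:2].astype(np.float32)
    return cv2.minAreaRect(w)
E
python3 - <<'E'
from h import *;import pickle
f=pickle.load(open('top0.pkl','rb'));s=pickle.load(open('side0.pkl','rb'))
W=mask(f,(0,0,170),(180,60,255),(195,110,370,265)); n,l,st,_=cv2.connectedComponentsWithStats(W);print(st[1:][st[1:,4]>50])
W=cv2.morphologyEx(mask(f,(0,0,170),(180,60,255),(195,140,370,265)),cv2.MORPH_OPEN,np.ones((3,3)))
r=rectw(f,pts(W),40);print('pad',r,cv2.boxPoints(r).round(1).tolist())
def red(g,box): return pts(mask(g,(0,130,60),(6,255,255),box)|mask(g,(172,130,60),(180,255,255),box))
R=red(f,(220,185,262,228));
for z in(40,55,70):print('red',z,rectw(f,R,z),len(R))
R2=red(s,(255,225,292,262));print('red side',rectw(s,R2,55),len(R2))
print('spoke',spoke(f,(270,220,310,270)))
B=mask(f,(0,0,0),(180,255,45),(268,190,300,222));
c=max(cv2.findContours(B,0,2)[0],key=cv2.contourArea);(u,r)=cv2.minEnclosingCircle(c);print('cap',u,r,ray(f,u,152))
G=mask(f,(0,0,150),(180,50,255),(260,110,288,140));print('coltop',ray(f,pts(G).mean(0),150),len(pts(G)))
for n,b,lo,hi in(('tin',(155,195,195,240),(0,0,150),(180,60,255)),('spool',(368,190,400,220),(22,120,80),(35,255,255))):
    q=pts(mask(f,lo,hi,b));print(n,ray(f,q.mean(0),85 if n=='tin' else 60))
E
```

```text
[[ 263  115   20   19  293]
 [ 287  148   76   93 4688]
 [ 207  162   74   92 4228]
 [ 325  189    5   13   52]
 [ 238  197   11   15   88]
 [ 230  203   12   12   87]]
pad ((581.5250854492188, -1.1122589111328125), (200.5161895751953, 341.2130126953125), 11.855746269226074) [[448.3999938964844, 145.3000030517578], [518.5, -188.6999969482422], [714.7000122070312, -147.5], [644.5999755859375, 186.5]]
red 40 ((559.2448120117188, 101.37916564941406), (53.97902297973633, 49.91301345825195), 33.04292678833008) 207
red 55 ((556.450927734375, 100.56149291992188), (53.2681770324707, 49.2557258605957), 33.04292297363281) 207
red 70 ((553.656982421875, 99.74382019042969), (52.55744171142578, 48.59844207763672), 33.04290771484375) 207
red side ((559.7169189453125, 97.71304321289062), (48.93815231323242, 75.54537963867188), 23.230117797851562) 475
spoke ((457.9166564941406, -12.540550231933594), (93.24823760986328, 84.3033447265625), 1.095975399017334)
cap (283.5, 207.0) 10.920265197753906 [[541.33989933   2.93658556 152.        ]]
coltop [[728.53615291  29.66463458 150.        ]] 300
tin [[525.10774889 248.67610666  85.        ]]
spool [[ 569.12579907 -233.0275792    60.        ]]
```

Run:
```python
from h import *;import pickle
f=pickle.load(open('top0.pkl','rb'))
i=f['image'][110:270,190:400,::-1];cv2.imwrite('pics/crop0.png',cv2.resize(i,None,fx=3.7,fy=3.7,interpolation=2))
```

```text
(no output)
```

View pics/crop0.png

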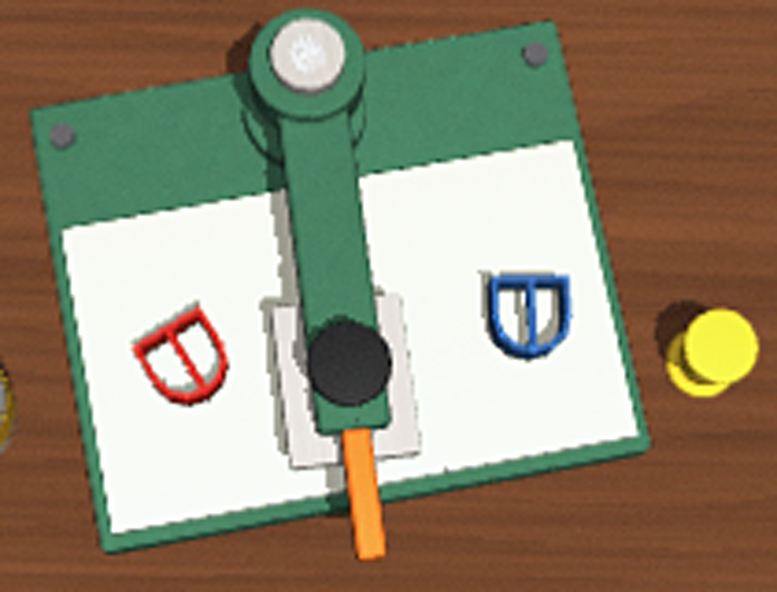

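The crop shows the arm at about 188° in world from the column, with the red die up and to the left of the head (crop 182,353), so the spoke has to go toward +y. The pad fit puts the column at (728.4, 29.7), and the column-top fix agrees. The red die is at (556.5, 100.5), which gives a target direction of 157.7° (q ≈ -0.60). I'm moving to the spoke's -y side.

>>> {"api": "arm_command", "payload": {
  "targets": [
    [[0.1,-0.11,0],[0,0,0],0],
    [[0.2,-0.23,0],[0,0,0],0],
    [[0.3,-0.34,0],[0,0,0],0],
    [[0.38,-0.43,0],[0,0,0],0],
    [[0.43,-0.49,0],[0,0,0],0]
  ]
}}

```text
t: 0.52
tool_pos: [284.2, -460.2, 207.3]
tcp_rot: [-3.102, -0.485, -0.001]
force: [0.6, -0.2, -0.1]
width: 25.4
gripper_force: 0.0
```

>>> {"api": "arm_command", "payload": {
  "targets": [
    [[0.1,-0.11,0],[0,0,0],0],
    [[0.2,-0.23,0],[0,0,0],0],
    [[0.3,-0.34,0],[0,0,0],0],
    [[0.38,-0.43,0],[0,0,0],0],
    [[0.43,-0.49,0],[0,0,0],0]
  ]
}}

```text
t: 0.93
tool_pos: [362.2, -281.3, 207.6]
tcp_rot: [-3.103, -0.486, -0.0]
force: [-0.0, 0.0, -0.9]
width: 0.2
gripper_force: 0.0
```

>>> {"api": "arm_command", "payload": {
  "targets": [
    [[0.1,-0.11,0],[0,0,0],0],
    [[0.2,-0.23,0],[0,0,0],0],
    [[0.3,-0.34,0],[0,0,0],0],
    [[0.38,-0.43,0],[0,0,0],0],
    [[0.43,-0.49,0],[0,0,0],0]
  ]
}}

```text
t: 1.35
tool_pos: [440.5, -102.3, 207.9]
tcp_rot: [-3.103, -0.486, -0.001]
force: [0.1, -0.4, 1.0]
width: 0.1
gripper_force: 0.0
```

>>> {"api": "arm_command", "payload": {
  "targets": [
    [[0,0,0],[0,0,-0.08],0],
    [[0,0,0],[0,0,-0.16],0],
    [[0,0,0],[0,0,-0.24],0],
    [[0,0,0],[0,0,-0.32],0],
    [[0,0,0],[0,0,-0.4],0]
  ]
}}

```text
t: 1.77
tool_pos: [439.3, -106.0, 207.4]
tcp_rot: [-2.819, -1.385, 0.001]
force: [-0.2, -0.7, -1.0]
width: -0.1
gripper_force: 0.0
```

>>> {"api": "arm_command", "payload": {
  "targets": [
    [[0,0,0],[0,0,-0.08],0],
    [[0,0,0],[0,0,-0.16],0],
    [[0,0,0],[0,0,-0.24],0],
    [[0,0,0],[0,0,-0.32],0],
    [[0,0,0],[0,0,-0.4],0]
  ]
}}

```text
t: 2.18
tool_pos: [439.2, -106.1, 207.4]
tcp_rot: [-2.285, -2.156, 0.001]
force: [0.5, 0.7, 0.4]
width: -0.2
gripper_force: 0.0
```

```bash
cat >> h.py <<'E'
from scipy.spatial.transform import Rotation as Ro
def yawR(deg):
    a=np.radians(deg)/2;return Ro.from_rotvec(np.pi*np.array([np.cos(a),np.sin(a),0]))
def plan(p0,r0,p1,yaw):
    A=Ro.from_rotvec(r0);return (A.inv().apply(np.array(p1)-p0)/300).round(3),((A.inv()*yawR(yaw)).as_rotvec()/1.5).round(3)
C=np.array([728.4,29.7])
def arcp(ang,off,r=275): # tool centre behind the spoke's -y side
    a=np.radians(ang);return C+r*np.array([np.cos(a),np.sin(a)])+off*np.array([-np.sin(a),np.cos(a)])
E
python3 - <<'E'
from h import *;from station import get_obs
o=get_obs();p,r=o['tool_pos'],o['tcp_rot']
a=arcp(188.2,45);print(a,plan(p,r,[*a,207],98.2),plan([*a,207],yawR(98.2).as_rotvec(),[*a,100],98.2))
# arc steps in tool frame (yaw = ang-90)
a0=arcp(188.2,22)
for d in(1,2,3,4,5,6):
    print(d,plan([*a0,100],yawR(98.2).as_rotvec(),[*arcp(188.2-d,22),100],98.2-d))
E
```

```text
[462.62983852 -54.06288716] (array([0.178, 0.068, 0.001]), array([-0.   , -0.   , -0.134])) (array([ 0.   , -0.   ,  0.357]), array([0., 0., 0.]))
1 (array([ 0.016, -0.001, -0.   ]), array([ 0.   , -0.   ,  0.012]))
2 (array([ 0.032, -0.002, -0.   ]), array([ 0.   , -0.   ,  0.023]))
3 (array([ 0.048, -0.003, -0.   ]), array([ 0.   , -0.   ,  0.035]))
4 (array([ 0.064, -0.003, -0.   ]), array([ 0.   , -0.   ,  0.047]))
5 (array([ 0.08 , -0.003, -0.   ]), array([ 0.   , -0.   ,  0.058]))
6 (array([ 0.096, -0.003, -0.   ]), array([ 0.  , -0.  ,  0.07]))
```

>>> {"api": "arm_command", "payload": {
  "targets": [
    [[0.08,0.03,0],[0,0,-0.06],0],
    [[0.14,0.05,0],[0,0,-0.11],0],
    [[0.178,0.068,0],[0,0,-0.134],0],
    [[0.178,0.068,0],[0,0,-0.134],0],
    [[0.178,0.068,0],[0,0,-0.134],0]
  ]
}}

```text
t: 2.6
tool_pos: [463.3, -54.3, 207.4]
tcp_rot: [-2.064, -2.368, 0.001]
force: [0.1, -0.1, 0.1]
width: 0.1
gripper_force: 0.0
```

>>> {"api": "arm_command", "payload": {
  "targets": [
    [[0,0,0.1],[0,0,0],0],
    [[0,0,0.2],[0,0,0],0],
    [[0,0,0.3],[0,0,0],0],
    [[0,0,0.355],[0,0,0],0],
    [[0,0,0.355],[0,0,0],0]
  ]
}}

```text
t: 3.02
tool_pos: [459.8, -55.8, 97.7]
tcp_rot: [-2.063, -2.36, 0.008]
force: [-0.0, -0.6, -0.4]
width: -0.0
gripper_force: 0.0
```

>>> {"api": "arm_command", "payload": {
  "targets": [
    [[0.025,0,0],[0,0,0],0],
    [[0.05,0,0],[0,0,0],0],
    [[0.065,0,0],[0,0,0],0],
    [[0.07,0,0],[0,0,0],0],
    [[0.07,0,0],[0,0,0],0]
  ]
}}

```text
t: 3.43
tool_pos: [461.2, -32.7, 102.3]
tcp_rot: [2.061, 2.368, 0.002]
force: [0.2, 0.1, 0.8]
width: -0.0
gripper_force: 0.0
```

Run:
```python
from h import *;from station import get_obs,imaging
o=get_obs();print(o['tool_pos'],arcp(188.2,24),np.linalg.norm(o['tool_pos'][:2]),o['joints'].round(2) if hasattr(o['joints'],'round') else o['joints'])
f=imaging.grab_frame('side');cv2.imwrite('pics/side1.png',f['image'][:,:,::-1])
```

```text
[461.18831531 -32.73917229 102.27006015] [459.63463091 -33.27758631] 462.3489110873542 [ 0.47  0.31 -0.58  2.11  0.24  0.78 -0.12]
```

View pics/side1.png

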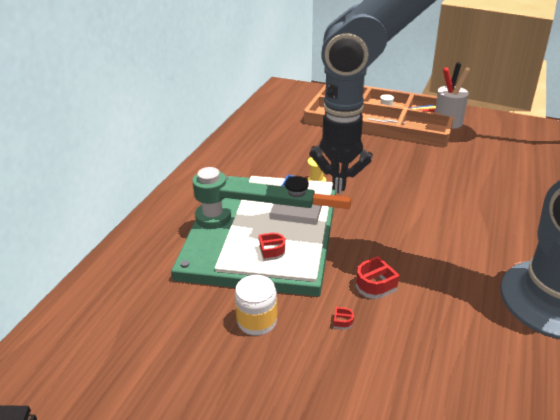

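The fingertip stands beside the spoke on its far (-y) side, around (338,190). I'll push along the arc, stop short and measure.

>>> {"api": "arm_command", "payload": {
  "targets": [
    [[0.016,-0.001,0],[0,0,0.012],0],
    [[0.032,-0.002,0],[0,0,0.023],0],
    [[0.048,-0.003,0],[0,0,0.035],0],
    [[0.064,-0.003,0],[0,0,0.047],0],
    [[0.08,-0.003,0],[0,0,0.058],0]
  ]
}}

```text
t: 3.9
tool_pos: [456.7, -11.4, 101.6]
tcp_rot: [2.166, 2.272, -0.002]
force: [-0.2, -3.3, 1.0]
width: -0.1
gripper_force: 1.5
```

>>> {"api": "arm_command", "payload": {
  "targets": [
    [[0.016,-0.001,0],[0,0,0.012],0],
    [[0.032,-0.002,0],[0,0,0.023],0],
    [[0.048,-0.003,0],[0,0,0.035],0],
    [[0.064,-0.003,0],[0,0,0.047],0],
    [[0.08,-0.003,0],[0,0,0.058],0]
  ]
}}

```text
t: 4.32
tool_pos: [454.2, 12.5, 101.6]
tcp_rot: [2.264, 2.176, -0.003]
force: [-0.9, -3.3, 2.0]
width: 0.2
gripper_force: 1.9
```

>>> {"api": "arm_command", "payload": {
  "targets": [
    [[0.016,-0.001,0],[0,0,0.012],0],
    [[0.032,-0.002,0],[0,0,0.023],0],
    [[0.048,-0.003,0],[0,0,0.035],0],
    [[0.064,-0.003,0],[0,0,0.047],0],
    [[0.08,-0.003,0],[0,0,0.058],0]
  ]
}}

```text
t: 4.73
tool_pos: [453.8, 36.6, 101.5]
tcp_rot: [2.356, 2.076, -0.004]
force: [-2.6, -3.5, 2.1]
width: -0.2
gripper_force: 2.2
```

>>> {"api": "arm_command", "payload": {
  "targets": [
    [[0.016,-0.001,0],[0,0,0.012],0],
    [[0.032,-0.002,0],[0,0,0.023],0],
    [[0.048,-0.003,0],[0,0,0.035],0],
    [[0.064,-0.003,0],[0,0,0.047],0],
    [[0.08,-0.003,0],[0,0,0.058],0]
  ]
}}

```text
t: 5.15
tool_pos: [455.5, 60.6, 101.5]
tcp_rot: [2.444, 1.972, -0.005]
force: [-3.0, -3.7, 3.9]
width: -0.3
gripper_force: 2.5
```

>>> {"api": "arm_command", "payload": {
  "targets": [
    [[0.016,-0.001,0],[0,0,0.012],0],
    [[0.03,-0.002,0],[0,0,0.023],0],
    [[0.044,-0.003,0],[0,0,0.035],0],
    [[0.056,-0.003,0],[0,0,0.047],0],
    [[0.064,-0.003,0],[0,0,0.047],0]
  ]
}}

```text
t: 5.57
tool_pos: [458.8, 81.0, 101.3]
tcp_rot: [-2.512, -1.887, 0.003]
force: [-3.8, -1.6, 4.6]
width: -0.1
gripper_force: 3.1
```

Run:
```python
from h import *;from station import get_obs,imaging
import pickle
o=get_obs();p=o['tool_pos'];d=p[:2]-C
print(p,o['force'].round(1),'r',np.hypot(*d),'ang',np.degrees(np.arctan2(d[1],d[0]))%360)
f=imaging.grab_frame('top');pickle.dump(f,open('top1.pkl','wb'));i=f['image'][90:290,150:410,::-1];cv2.imwrite('pics/top1.png',cv2.resize(i,None,fx=3,fy=3,interpolation=2))
```

```text
[458.80920769  80.99072284 101.34289538] [-3.8 -1.6  4.6] r 274.42655401094584 ang 169.22798827308722
```

View pics/top1.png

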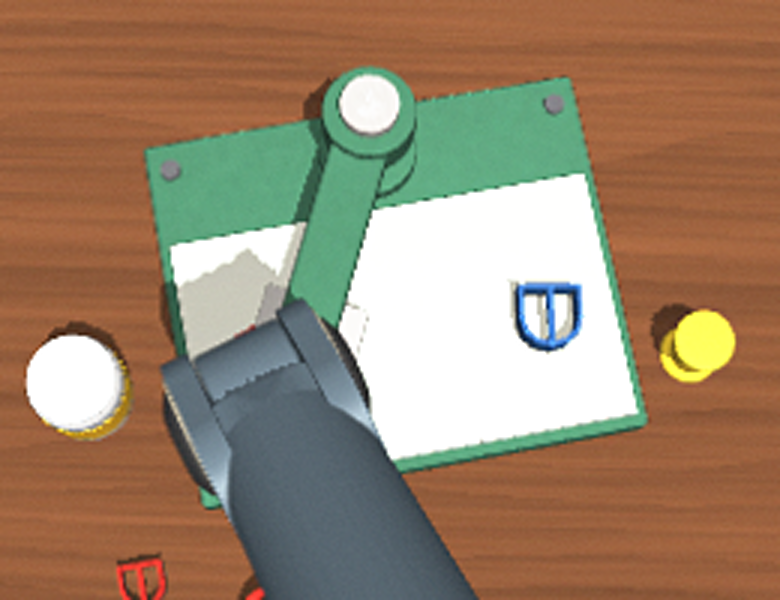

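The robot's wrist hides the spoke, but the beam shows between (352,160) and (313,300) in the crop. The tin, spool and blue die haven't moved. I'll measure the beam direction and the remaining angle.

Run:
```python
from h import *;import pickle
f=pickle.load(open('top1.pkl','rb'))
h=cv2.cvtColor(f['image'],cv2.COLOR_RGB2HSV)
M=[]
for v in range(167,186):
    row=h[v,240:285];g=np.nonzero((row[:,0]>55)&(row[:,0]<95)&(row[:,1]>70))[0]+240
    w=ray(f,[[g.min()-.5,v],[g.max()+.5,v]],126);print(v,g.min(),g.max(),np.linalg.norm(w[0]-w[1]).round(1)) if v%4==0 else 0
    M.append(w.mean(0)[:2])
M=np.array(M);d=M-C;print(np.degrees(np.arctan2(d[:,1],d[:,0])).round(2))
```

```text
168 251 270 44.4
172 250 269 44.3
176 249 268 44.3
180 248 267 44.2
184 247 266 44.1
[166.26 165.36 165.73 166.07 166.41 165.58 165.91 166.23 165.46 165.77
 166.07 165.85 165.65 165.93 166.2  165.53 165.8  166.06 166.31]
```

>>> {"api": "arm_command", "payload": {
  "targets": [
    [[0.016,-0.001,0],[0,0,0.012],0],
    [[0.032,-0.002,0],[0,0,0.023],0],
    [[0.048,-0.003,0],[0,0,0.035],0],
    [[0.064,-0.003,0],[0,0,0.047],0],
    [[0.076,-0.003,0],[0,0,0.058],0]
  ]
}}

```text
t: 6.03
tool_pos: [464.2, 103.5, 101.3]
tcp_rot: [-2.591, -1.776, 0.003]
force: [-4.5, -2.3, 5.5]
width: -0.1
gripper_force: 3.2
```

>>> {"api": "arm_command", "payload": {
  "targets": [
    [[0.01,-0.001,0],[0,0,0.008],0],
    [[0.018,-0.001,0],[0,0,0.014],0],
    [[0.026,-0.001,0],[0,0,0.018],0],
    [[0.03,-0.001,0],[0,0,0.022],0],
    [[0.03,-0.001,0],[0,0,0.022],0]
  ]
}}

```text
t: 6.45
tool_pos: [467.0, 112.4, 101.3]
tcp_rot: [-2.619, -1.734, 0.002]
force: [-4.8, -0.2, 4.4]
width: -0.2
gripper_force: 2.5
```

Run:
```python
from h import *;from station import get_obs
o=get_obs();p=o['tool_pos'];d=p[:2]-C
print(p,o['force'].round(1),'r',np.hypot(*d),'ang',np.degrees(np.arctan2(d[1],d[0]))%360)
```

```text
[467.02105664 112.39461159 101.29828422] [-4.8 -0.2  4.4] r 274.14841020545765 ang 162.4437616733221
```

>>> {"api": "arm_command", "payload": {
  "targets": [
    [[-0.06,0,0],[0,0,0],0],
    [[-0.15,0,-0.05],[0,0,0],0],
    [[-0.25,0,-0.12],[0,0,0],0],
    [[-0.35,0,-0.18],[0,0,0],0],
    [[-0.45,0,-0.25],[0,0,0],0]
  ]
}}

```text
t: 6.87
tool_pos: [415.2, -13.1, 176.8]
tcp_rot: [2.619, 1.735, 0.003]
force: [0.8, -0.5, -0.2]
width: 0.0
gripper_force: 0.0
```

>>> {"api": "arm_command", "payload": {
  "targets": [
    [[-0.1,0,-0.06],[0,0,0],0],
    [[-0.2,0,-0.12],[0,0,0],0],
    [[-0.3,0,-0.18],[0,0,0],0],
    [[-0.3,0,-0.18],[0,0,0],0],
    [[-0.3,0,-0.18],[0,0,0],0]
  ]
}}

```text
t: 7.28
tool_pos: [381.0, -96.7, 231.4]
tcp_rot: [2.62, 1.727, 0.005]
force: [0.1, 0.1, -0.9]
width: 0.2
gripper_force: 0.0
```

Run:
```python
from h import *;from station import get_obs,imaging
import pickle
o=get_obs();print(o['t'],o['tool_pos'],o['tcp_rot'])
f=imaging.grab_frame('top');pickle.dump(f,open('top2.pkl','wb'));i=f['image'][90:290,150:410,::-1];cv2.imwrite('pics/top2.png',cv2.resize(i,None,fx=3,fy=3,interpolation=2))
```

```text
7.2833 [381.04965251 -96.66726856 231.36593188] [2.62020496 1.72679862 0.00512004]
```

View pics/top2.png

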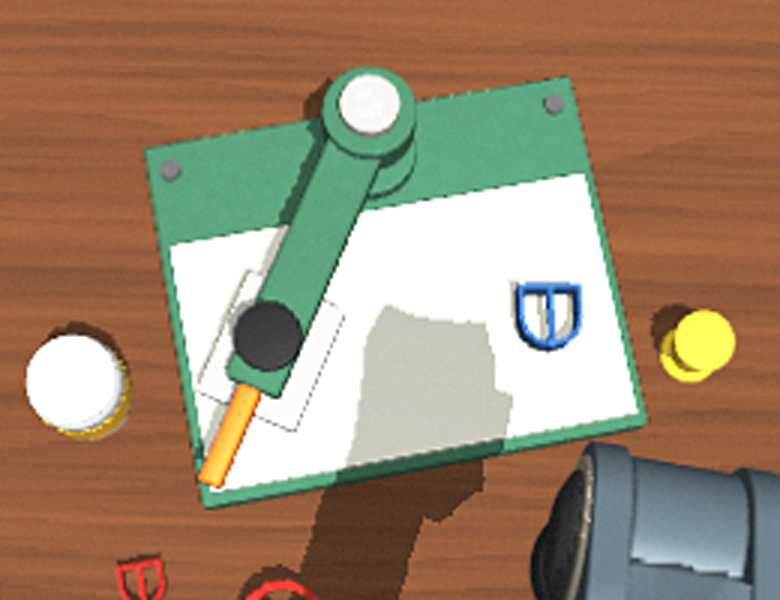

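The view is clear now. The cap is at crop (267,335), the spoke runs from (245,390) to (212,482), and the red die is fully hidden under the head. Next is the exact arm direction, and a cross-check of the red die position from both first views.

Run:
```python
from h import *;import pickle
def ang(w):d=w[:2]-C;return np.degrees(np.arctan2(d[1],d[0]))%360,np.hypot(*d)
for n,cb,sb in(('top0.pkl',(265,190,302,225),(275,225,300,265)),('top2.pkl',(222,185,256,218),(215,215,240,254))):
    f=pickle.load(open(n,'rb'))
    c=max(cv2.findContours(mask(f,(0,0,0),(180,255,60),cb),0,2)[0],key=cv2.contourArea)
    m=cv2.moments(c);u=(m['m10']/m['m00'],m['m01']/m['m00']);print('cap',u,cv2.contourArea(c),ray(f,u,150)[0],ang(ray(f,u,151)[0]))
    q=pts(mask(f,(8,150,150),(20,255,255),sb));
    w=ray(f,q,126)[:,:2];print('spoke',len(q),cv2.minAreaRect(w.astype(np.float32)),ang(w.mean(0)))
# red die: top-view red pixels; side-view rim extents, tested with z=70 rim and z=40 bottom
s=pickle.load(open('side0.pkl','rb'))
def red(g,box): return pts(mask(g,(0,130,60),(6,255,255),box)|mask(g,(172,130,60),(180,255,255),box))
f=pickle.load(open('top0.pkl','rb'))
for nm,g,b in(('top',f,(220,185,262,228)),('side',s,(255,225,292,262))):
    q=red(g,b);ctr=(q.min(0)+q.max(0))/2
    # predicted bounding-box centre of a 50x50x30 heel block at candidate centre: solve linearly
    X=np.array([556.5,100.5])
    t=np.radians(33.04)
    def box(X):
        P=[[X[0]+a*np.cos(t)-c*np.sin(t),X[1]+a*np.sin(t)+c*np.cos(t),z] for a in(-25,25) for c in(-25,25) for z in(40,70)]
        p=proj(g,P);return p.min(0),p.max(0)
    print(nm,q.min(0),q.max(0),'pred',box(X))
i=f['image'][180:235,215:270,::-1]
j=s['image'][220:266,250:297,::-1]
cv2.imwrite('pics/die.png',np.hstack([cv2.resize(i,(390,390),interpolation=0),cv2.resize(j,(390,390),interpolation=0)]))
```

```text
cap (283.48173515981733, 207.45388127853877) 365.0 [540.7297517   2.8885071 150.       ] (np.float64(188.1119312991146), np.float64(189.75708325073074))
spoke 271 ((467.1043701171875, -8.8284912109375), (76.73957061767578, 16.692060470581055), 8.5155668258667) (np.float64(188.38827952696656), np.float64(264.2485628702057))
cap (235.8466076696165, 194.75811209439527) 56.5 [566.00096871 105.56270178 150.        ] (np.float64(155.0083404233219), np.float64(179.41005930000807))
spoke 166 ((478.84912109375, 126.02427673339844), (18.76165771484375, 84.1938247680664), 68.45021057128906) (np.float64(158.7524609816127), np.float64(263.42136871998275))
top [226. 193.] [251. 219.] pred (array([224.99035533, 191.52853812]), array([255.05951731, 222.90070476]))
side [260. 233.] [284. 257.] pred (array([258.43857502, 230.6318164 ]), array([287.96604606, 261.21329637]))
```

View pics/die.png

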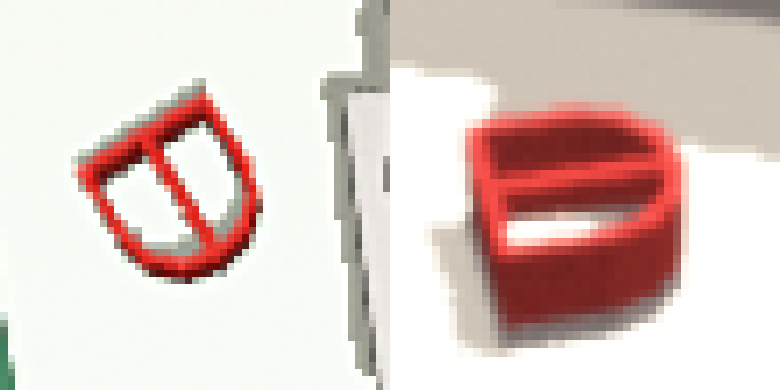

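The two crops show the die's flat edge at upper left and its round end at lower right in the top view. The side view shows the rim, with flat-edge corners at crop (472,128) and (500,250). I'll take the rim points at z=70 and redo the cap and spoke with wider masks.

Run:
```python
from h import *;import pickle
def ang(w):
    d=w[:2]-C;return (np.degrees(np.arctan2(d[1],d[0]))%360).round(2),np.hypot(*d).round(1)
f=pickle.load(open('top0.pkl','rb'));s=pickle.load(open('side0.pkl','rb'));g=pickle.load(open('top2.pkl','rb'))
A,B=ray(f,[[226,203],[244.2,193.3]],70)[:,:2]
def centre(A,B):
    e=(B-A)/np.linalg.norm(B-A);n=np.array([e[1],-e[0]]); n=n if n[0]<0 else -n
    return (A+B)/2+25*n,np.linalg.norm(B-A)
c,l=centre(A,B);print('top',A,B,c,l,ang(c))
A,B,T=ray(s,[[259.4,234.6],[262.7,249],[284.7,239.5]],70)[:,:2];c,l=centre(A,B);print('side',A,B,T,c,l,ang(c))
print('z70 of est pixel',ray(f,[239.8,207.1],70),proj(f,[556.5,100.5,70]))
q=pts(mask(g,(8,120,120),(26,255,255),(210,212,242,256)));w=ray(g,q,126)[:,:2]
print('spoke',len(q),cv2.minAreaRect(w.astype(np.float32)),ang(w.mean(0)))
gr=cv2.cvtColor(g['image'],cv2.COLOR_RGB2HSV);m=((gr[:,:,2]<75)&((gr[:,:,1]<70))).astype(np.uint8)*255
m[:185]=0;m[:,:222]=0;m[:,256:]=0;m[218:]=0
c=max(cv2.findContours(cv2.morphologyEx(m,cv2.MORPH_OPEN,np.ones((3,3))),0,2)[0],key=cv2.contourArea);(u,r)=cv2.minEnclosingCircle(c)
print('cap',u,r,ray(g,u,152),ang(ray(g,u,152)[0]),gr[201,239])
u=[150+267/3-.5,90+335/3-.5];print('cap eye',ray(g,u,152),ang(ray(g,u,152)[0]))
```

```text
top [563.07193383 132.72883401] [586.93037087  91.51938951] [553.36557207  99.59807225] 47.61767879534891 (np.float64(158.23), np.float64(188.5))
side [588.51969758  94.22496381] [564.67519055 133.35263611] [534.97300017  91.10986588] [555.24918643 100.77911526] 45.82068588358529 (np.float64(157.68), np.float64(187.2))
z70 of est pixel [[554.22018266 100.61153555  70.        ]] [[239.88112884 206.12794852]]
spoke 431 ((478.5462341308594, 131.6383819580078), (80.06089782714844, 56.5718994140625), 2.3759732246398926) (np.float64(157.6), np.float64(272.1))
cap (238.6904754638672, 201.5) 11.24893569946289 [[551.00941729  98.8486624  152.        ]] (np.float64(158.7), np.float64(190.4)) [90 12 63]
cap eye [[551.72523759  99.27976263 152.        ]] (np.float64(158.5), np.float64(189.9))
```

The head is about 0.7° (2–3 mm) short of the die centre, so I'm going back for a small nudge.

>>> {"api": "arm_command", "payload": {
  "targets": [
    [[0.1,0,0.06],[0,0,0],0],
    [[0.2,0,0.12],[0,0,0],0],
    [[0.3,0,0.2],[0,0,0],0],
    [[0.4,0,0.27],[0,0,0],0],
    [[0.45,0,0.33],[0,0,0],0]
  ]
}}

```text
t: 7.75
tool_pos: [433.4, 34.5, 129.5]
tcp_rot: [-2.611, -1.741, -0.003]
force: [0.4, 0.0, 0.2]
width: -0.1
gripper_force: 0.0
```

>>> {"api": "arm_command", "payload": {
  "targets": [
    [[0.08,0,0.06],[0,0,0],0],
    [[0.16,0,0.1],[0,0,0],0],
    [[0.22,0,0.1],[0,0,0],0],
    [[0.26,0,0.1],[0,0,0],0],
    [[0.27,0,0.1],[0,0,0],0]
  ]
}}

```text
t: 8.17
tool_pos: [464.8, 107.4, 100.8]
tcp_rot: [-2.613, -1.74, -0.002]
force: [0.2, -0.1, -0.3]
width: -0.1
gripper_force: 0.0
```

>>> {"api": "arm_command", "payload": {
  "targets": [
    [[0.015,0,0],[0,0,0],0],
    [[0.03,0,0],[0,0,0.002],0],
    [[0.036,0,0],[0,0,0.004],0],
    [[0.042,0,0],[0,0,0.008],0],
    [[0.042,0,0],[0,0,0.008],0]
  ]
}}

```text
t: 8.58
tool_pos: [468.7, 113.9, 101.2]
tcp_rot: [2.631, 1.716, -0.003]
force: [-2.6, -2.8, 1.4]
width: 0.3
gripper_force: 1.5
```

Run:
```python
from h import *;from station import get_obs
o=get_obs();p=o['tool_pos'];d=p[:2]-C
print(p,o['force'].round(1),'r',np.hypot(*d),'ang',np.degrees(np.arctan2(d[1],d[0]))%360)
```

```text
[468.72596548 113.93242315 101.23456758] [-2.6 -2.8  1.4] r 272.99396570704874 ang 162.02810173550978
```

>>> {"api": "arm_command", "payload": {
  "targets": [
    [[0.003,0,0],[0,0,0],0],
    [[0.006,0,0],[0,0,0],0],
    [[0.006,0,0],[0,0,0],0],
    [[0.006,0,0],[0,0,0],0]
  ]
}}

```text
t: 8.92
tool_pos: [469.7, 116.5, 101.2]
tcp_rot: [2.63, 1.718, -0.001]
force: [-3.4, -2.5, 2.1]
width: -0.2
gripper_force: 1.7
```

Run:
```python
from h import *;from station import get_obs
o=get_obs();p=o['tool_pos'];d=p[:2]-C
print(p,o['force'].round(1),'r',np.hypot(*d),'ang',np.degrees(np.arctan2(d[1],d[0]))%360)
```

```text
[469.74258958 116.50099349 101.18001814] [-3.4 -2.5  2.1] r 272.83340785013115 ang 161.44913003165556
```

>>> {"api": "arm_command", "payload": {
  "targets": [
    [[-0.06,0,0],[0,0,0],0],
    [[-0.15,0,-0.05],[0,0,0],0],
    [[-0.25,0,-0.12],[0,0,0],0],
    [[-0.35,0,-0.18],[0,0,0],0],
    [[-0.45,0,-0.25],[0,0,0],0]
  ]
}}

```text
t: 9.33
tool_pos: [416.1, -7.3, 177.0]
tcp_rot: [2.629, 1.72, 0.004]
force: [1.0, -0.1, 0.2]
width: -0.0
gripper_force: 0.0
```

>>> {"api": "arm_command", "payload": {
  "targets": [
    [[-0.1,0,-0.06],[0,0,0],0],
    [[-0.2,0,-0.12],[0,0,0],0],
    [[-0.3,0,-0.18],[0,0,0],0],
    [[-0.3,0,-0.18],[0,0,0],0],
    [[-0.3,0,-0.18],[0,0,0],0]
  ]
}}

```text
t: 9.75
tool_pos: [381.0, -90.5, 231.6]
tcp_rot: [2.63, 1.711, 0.006]
force: [1.0, 1.3, 0.1]
width: 0.2
gripper_force: 0.0
```

Run:
```python
from h import *;from station import get_obs,imaging
import pickle
def ang(w):
    d=w[:2]-C;return (np.degrees(np.arctan2(d[1],d[0]))%360).round(2),np.hypot(*d).round(1)
g=imaging.grab_frame('top');pickle.dump(g,open('top3.pkl','wb'))
for n in('top2.pkl','top3.pkl'):
    g=pickle.load(open(n,'rb'))
    gr=cv2.cvtColor(g['image'],cv2.COLOR_RGB2HSV);m=((gr[:,:,2]<75)&((gr[:,:,1]<70))).astype(np.uint8)*255
    m[:185]=0;m[:,:222]=0;m[:,256:]=0;m[218:]=0
    c=max(cv2.findContours(cv2.morphologyEx(m,cv2.MORPH_OPEN,np.ones((3,3))),0,2)[0],key=cv2.contourArea);(u,r)=cv2.minEnclosingCircle(c)
    print('cap',u,r,ray(g,u,152),ang(ray(g,u,152)[0]))
    q=pts(mask(g,(8,150,150),(20,255,255),(215,215,240,254)));w=ray(g,q,126)[:,:2];print('spoke',len(q),ang(w.mean(0)))
s=imaging.grab_frame('side');pickle.dump(s,open('side3.pkl','wb'));i=s['image'][150:310,160:400,::-1];cv2.imwrite('pics/side3.png',cv2.resize(i,None,fx=3.3,fy=3.3,interpolation=2))
o=get_obs();p,r=o['tool_pos'],o['tcp_rot'];print(p,r,o['joints'])
```

```text
cap (238.6904754638672, 201.5) 11.24893569946289 [[551.00941729  98.8486624  152.        ]] (np.float64(158.7), np.float64(190.4))
spoke 166 (np.float64(158.75), np.float64(263.4))
cap (237.15892028808594, 201.10464477539062) 11.276969909667969 [[551.79193945 102.14754133 152.        ]] (np.float64(157.7), np.float64(190.9))
spoke 164 (np.float64(157.76), np.float64(261.7))
[380.37590375 -88.50810801 230.1485138 ] [2.62853664e+00 1.71933860e+00 2.15062990e-03] [ 0.56028576 -0.01145718 -0.42938929  2.10179608 -0.00593823  1.0487399
 -0.27841021]
```

View pics/side3.png

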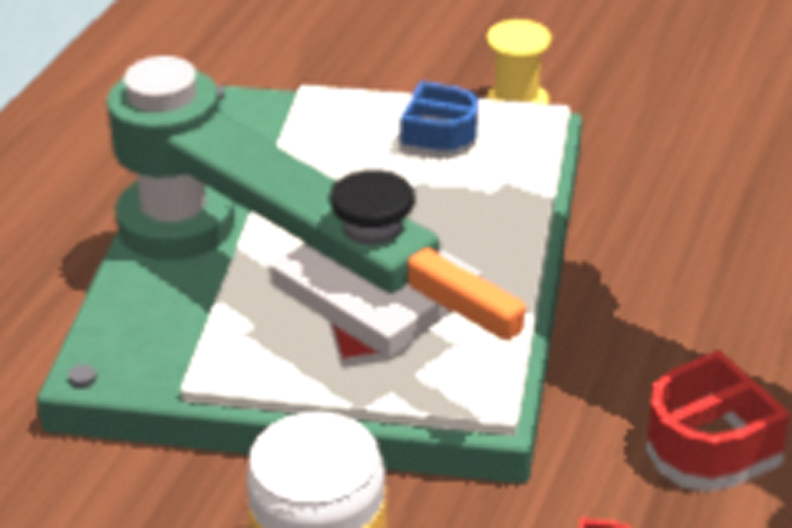

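The side view shows the head over the red die (crop 355,345, same place), with the blue die and spool unmoved. The arm is at 157.7°, which is the die's direction. I'm going above the cap at (552.4, 101.9).

Run:
```python
from h import *;from station import get_obs
o=get_obs();print(plan(o['tool_pos'],o['tcp_rot'],[552.4,101.9,185],67.7))
```

```text
(array([0.811, 0.271, 0.151]), array([ 0.001, -0.001, -0.015]))
```

>>> {"api": "arm_command", "payload": {
  "targets": [
    [[0.12,0.04,0],[0,0,0],0],
    [[0.24,0.08,0],[0,0,0],0],
    [[0.36,0.12,0],[0,0,0],0],
    [[0.48,0.16,0],[0,0,0],0],
    [[0.6,0.2,0],[0,0,0],0]
  ]
}}

```text
t: 10.27
tool_pos: [507.8, 54.9, 229.3]
tcp_rot: [-2.626, -1.721, -0.0]
force: [0.7, -1.3, 0.3]
width: 0.2
gripper_force: 0.0
```

>>> {"api": "arm_command", "payload": {
  "targets": [
    [[0.1,0.035,0.03],[0,0,0],0],
    [[0.18,0.06,0.08],[0,0,0],0],
    [[0.211,0.071,0.13],[0,0,0],0],
    [[0.211,0.071,0.15],[0,0,0],0],
    [[0.211,0.071,0.15],[0,0,0],0]
  ]
}}

```text
t: 10.68
tool_pos: [550.2, 102.4, 182.4]
tcp_rot: [-2.624, -1.721, 0.007]
force: [0.5, 0.2, -0.7]
width: -0.5
gripper_force: 0.0
```

Run:
```python
from h import *;from station import get_obs
o=get_obs();print(o['tool_pos'],o['force'],plan(o['tool_pos'],o['tcp_rot'],[552.4,101.9,155],66.5))
```

```text
[550.16294997 102.37563    182.43816731] [ 0.53956177  0.17637828 -0.65507027] (array([0.002, 0.008, 0.091]), array([-0.003,  0.001,  0.   ]))
```

>>> {"api": "arm_command", "payload": {
  "targets": [
    [[0,0.005,0.03],[0,0,0],0],
    [[0,0.005,0.06],[0,0,0],0],
    [[0,0.005,0.08],[0,0,0],0],
    [[0,0.005,0.085],[0,0,0],0],
    [[0,0.005,0.085],[0,0,0],0]
  ]
}}

```text
t: 11.1
tool_pos: [552.8, 99.5, 159.4]
tcp_rot: [2.631, 1.717, -0.001]
force: [0.1, -0.2, -0.4]
width: -0.0
gripper_force: 0.0
```

>>> {"api": "arm_command", "payload": {
  "targets": [
    [[0,0,0.01],[0,0,0],0],
    [[0,0,0.02],[0,0,0],0],
    [[0,0,0.03],[0,0,0],0],
    [[0,0,0.03],[0,0,0],0],
    [[0,0,0.03],[0,0,0],0]
  ]
}}

```text
t: 11.52
tool_pos: [553.2, 100.2, 150.6]
tcp_rot: [-2.63, -1.718, 0.0]
force: [-0.5, 0.6, 0.4]
width: -0.4
gripper_force: 0.0
```

>>> {"api": "arm_command", "payload": {
  "targets": [
    [[0,0,0.005],[0,0,0],0],
    [[0,0,0.01],[0,0,0],0],
    [[0,0,0.015],[0,0,0],0],
    [[0,0,0.015],[0,0,0],0]
  ]
}}

```text
t: 11.85
tool_pos: [553.0, 100.1, 145.9]
tcp_rot: [-2.63, -1.718, 0.001]
force: [-0.3, 0.1, -0.1]
width: -0.2
gripper_force: 0.0
```

>>> {"api": "arm_command", "payload": {
  "targets": [
    [[0,0,0.003],[0,0,0],0],
    [[0,0,0.006],[0,0,0],0],
    [[0,0,0.01],[0,0,0],0],
    [[0,0,0.01],[0,0,0],0]
  ]
}}

```text
t: 12.18
tool_pos: [553.1, 100.1, 143.0]
tcp_rot: [-2.63, -1.718, 0.001]
force: [-0.5, -0.4, 0.8]
width: -0.1
gripper_force: 0.0
```

No contact force at z=143, so I'm taking a look before going further.

Run:
```python
from h import *;from station import get_obs,imaging
import pickle
s=imaging.grab_frame('side');pickle.dump(s,open('side4.pkl','wb'));i=s['image'][130:290,190:390,::-1];cv2.imwrite('pics/side4.png',cv2.resize(i,None,fx=3.7,fy=3.7,interpolation=2))
o=get_obs();p=o['tool_pos'];print(p,o['force'],o['effort'],proj(s,[p,[552.4,101.9,152]]))
```

```text
[553.14313464 100.13194368 143.08319667] [-0.3344334  -0.31507542  0.38820042] [-9.92845336e-03 -4.12308419e+01 -4.86011222e+00 -2.06137580e+01
  1.20329153e-02 -4.40474469e-03 -2.36016494e-03] [[273.66824604 210.5263172 ]
 [273.56831827 207.32604555]]
```

View pics/side4.png

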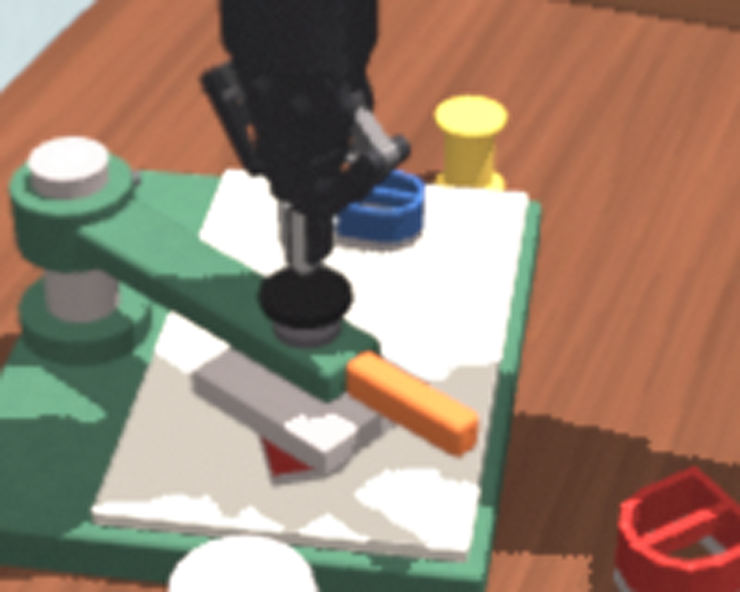

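The fingertip ends at crop (305,272), visibly just above the cap, and the cap and head haven't moved. The real tip is therefore several mm higher than the reported TCP. I'll descend gently until the force rises.

>>> {"api": "arm_command", "payload": {
  "targets": [
    [[0,0,0.005],[0,0,0],0],
    [[0,0,0.01],[0,0,0],0],
    [[0,0,0.015],[0,0,0],0],
    [[0,0,0.015],[0,0,0],0]
  ]
}}

```text
t: 12.57
tool_pos: [553.0, 100.1, 138.3]
tcp_rot: [-2.63, -1.718, 0.001]
force: [-0.3, -0.2, 0.4]
width: -0.3
gripper_force: 0.0
```

>>> {"api": "arm_command", "payload": {
  "targets": [
    [[0,0,0.005],[0,0,0],0],
    [[0,0,0.01],[0,0,0],0],
    [[0,0,0.015],[0,0,0],0],
    [[0,0,0.015],[0,0,0],0]
  ]
}}

```text
t: 12.9
tool_pos: [553.0, 100.1, 133.8]
tcp_rot: [-2.63, -1.718, 0.001]
force: [0.2, -0.1, 0.2]
width: -0.4
gripper_force: 0.0
```

Run:
```python
from h import *;from station import get_obs,imaging
import pickle
p=get_obs()['tool_pos']
s=imaging.grab_frame('side');w=imaging.grab_frame('wrist')
pickle.dump((s,w),open('now.pkl','wb'))
print(proj(s,[p,p+[0,0,15],[552.4,101.9,152]]),proj(w,[p,p+[0,0,15],[552.4,101.9,152]]))
i=cv2.resize(s['image'][160:250,230:330,::-1],(440,396),interpolation=2)
j=cv2.resize(w['image'][:,:,::-1],(360,270));j=np.vstack([j,np.zeros((126,360,3),np.uint8)])
cv2.imwrite('pics/now.png',np.hstack([i,j]))
```

```text
[[273.87410879 214.42964359]
 [273.68691955 208.10016555]
 [273.56831827 207.32604555]] [[278.12529449 249.83195868]
 [278.15554514 261.85588727]
 [275.64197333 262.07727825]]
```

View pics/now.png

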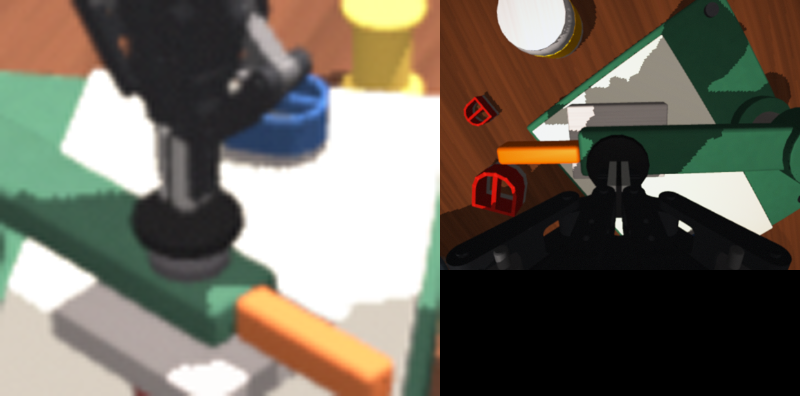

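The tip is now right at the top centre of the cap, at crop (190,208) in the side view and (618,165) in the wrist view. Contact is imminent, so I'll press in small steps and watch the force.

>>> {"api": "arm_command", "payload": {
  "targets": [
    [[0,0,0.005],[0,0,0],0],
    [[0,0,0.01],[0,0,0],0],
    [[0,0,0.015],[0,0,0],0],
    [[0,0,0.015],[0,0,0],0]
  ]
}}

```text
t: 13.33
tool_pos: [553.0, 100.1, 129.3]
tcp_rot: [-2.63, -1.718, 0.001]
force: [-0.3, 0.8, -0.2]
width: 0.0
gripper_force: 0.0
```

>>> {"api": "arm_command", "payload": {
  "targets": [
    [[0,0,0.004],[0,0,0],0],
    [[0,0,0.008],[0,0,0],0],
    [[0,0,0.01],[0,0,0],0],
    [[0,0,0.01],[0,0,0],0]
  ]
}}

```text
t: 13.67
tool_pos: [553.3, 100.2, 127.0]
tcp_rot: [2.63, 1.718, 0.0]
force: [-0.9, -0.5, 4.1]
width: -0.1
gripper_force: 1.8
```

Contact at 4 N. Continuing down.

>>> {"api": "arm_command", "payload": {
  "targets": [
    [[0,0,0.005],[0,0,0],0],
    [[0,0,0.01],[0,0,0],0],
    [[0,0,0.015],[0,0,0],0],
    [[0,0,0.018],[0,0,0],0],
    [[0,0,0.018],[0,0,0],0]
  ]
}}

```text
t: 14.08
tool_pos: [553.3, 100.2, 121.3]
tcp_rot: [2.63, 1.718, 0.0]
force: [-0.3, -0.7, 5.4]
width: -0.6
gripper_force: 2.6
```

>>> {"api": "arm_command", "payload": {
  "targets": [
    [[0,0,0.003],[0,0,0],0],
    [[0,0,0.006],[0,0,0],0],
    [[0,0,0.008],[0,0,0],0],
    [[0,0,0.008],[0,0,0],0]
  ]
}}

```text
t: 14.42
tool_pos: [553.4, 100.2, 120.4]
tcp_rot: [2.629, 1.717, -0.0]
force: [-4.8, -1.9, 13.4]
width: -0.2
gripper_force: 7.1
```

>>> {"api": "arm_command", "payload": {
  "targets": [
    [[0,0,0.002],[0,0,0],0],
    [[0,0,0.004],[0,0,0],0],
    [[0,0,0.004],[0,0,0],0],
    [[0,0,0.004],[0,0,0],0]
  ]
}}

```text
t: 14.75
tool_pos: [553.4, 100.2, 120.4]
tcp_rot: [2.629, 1.717, -0.0]
force: [-7.0, -2.2, 21.1]
width: -0.4
gripper_force: 10.6
```

A firm 21 N stamp. Now straight up, then clear.

>>> {"api": "arm_command", "payload": {
  "targets": [
    [[0,0,-0.005],[0,0,0],0],
    [[0,0,-0.015],[0,0,0],0],
    [[0,0,-0.03],[0,0,0],0],
    [[0,0,-0.05],[0,0,0],0],
    [[0,0,-0.1],[0,0,0],0]
  ]
}}

```text
t: 15.17
tool_pos: [551.8, 99.6, 146.1]
tcp_rot: [-2.629, -1.717, 0.006]
force: [0.0, 0.8, -0.9]
width: 0.3
gripper_force: 0.0
```

>>> {"api": "arm_command", "payload": {
  "targets": [
    [[0,0,-0.1],[0,0,0],0],
    [[0,0,-0.2],[0,0,0],0],
    [[0,0,-0.27],[0,0,0],0],
    [[0,0,-0.27],[0,0,0],0],
    [[0,0,-0.27],[0,0,0],0]
  ]
}}

```text
t: 15.58
tool_pos: [553.7, 100.3, 229.5]
tcp_rot: [2.629, 1.717, 0.003]
force: [-0.0, 0.6, 0.3]
width: -0.1
gripper_force: 0.0
```

>>> {"api": "arm_command", "payload": {
  "targets": [
    [[-0.12,-0.04,0],[0,0,0],0],
    [[-0.24,-0.08,0],[0,0,0],0],
    [[-0.36,-0.12,0],[0,0,0],0],
    [[-0.48,-0.16,0],[0,0,0],0],
    [[-0.6,-0.2,0],[0,0,0],0]
  ]
}}

```text
t: 16.0
tool_pos: [423.3, -41.8, 226.9]
tcp_rot: [-2.628, -1.717, 0.004]
force: [0.3, -1.2, -0.1]
width: 0.3
gripper_force: 0.0
```

>>> {"api": "arm_command", "payload": {
  "targets": [
    [[-0.1,-0.03,0],[0,0,0],0],
    [[-0.2,-0.06,0],[0,0,0],0],
    [[-0.25,-0.06,0],[0,0,0],0],
    [[-0.25,-0.06,0],[0,0,0],0],
    [[-0.25,-0.06,0],[0,0,0],0]
  ]
}}

```text
t: 16.42
tool_pos: [378.3, -102.3, 227.6]
tcp_rot: [-2.631, -1.714, 0.002]
force: [0.3, 0.8, -0.4]
width: -0.2
gripper_force: 0.0
```

Run:
```python
from h import *;from station import get_obs,imaging
import pickle
def ang(w):
    d=w[:2]-C;return (np.degrees(np.arctan2(d[1],d[0]))%360).round(2),np.hypot(*d).round(1)
g=imaging.grab_frame('top');pickle.dump(g,open('top5.pkl','wb'))
s=imaging.grab_frame('side')
for n in('top3.pkl','top5.pkl'):
    g=pickle.load(open(n,'rb'))
    gr=cv2.cvtColor(g['image'],cv2.COLOR_RGB2HSV);m=((gr[:,:,2]<75)&((gr[:,:,1]<70))).astype(np.uint8)*255
    m[:185]=0;m[:,:222]=0;m[:,256:]=0;m[218:]=0
    c=max(cv2.findContours(cv2.morphologyEx(m,cv2.MORPH_OPEN,np.ones((3,3))),0,2)[0],key=cv2.contourArea);(u,r)=cv2.minEnclosingCircle(c)
    print('cap',u,r,ang(ray(g,u,152)[0]))
    q=pts(mask(g,(8,150,150),(20,255,255),(215,215,240,254)));print('spoke',len(q),ang(ray(g,q,126)[:,:2].mean(0)))
    b=pts(mask(g,(100,120,50),(125,255,255),(315,175,352,215)));print('blue',b.mean(0))
s0=pickle.load(open('side3.pkl','rb'))
for x in(s0,s):
    m=mask(x,(0,100,50),(8,255,255),(245,235,295,270))|mask(x,(172,100,50),(180,255,255),(245,235,295,270));print('red side',pts(m).mean(0),len(pts(m)))
d=np.abs(s['image'].astype(int)-s0['image']).max(2)[190:270,210:300];print('diff',(d>60).sum())
o=get_obs();print(o['t'],o['tool_pos'],o['force'].round(1))
```

```text
cap (237.15892028808594, 201.10464477539062) 11.276969909667969 (np.float64(157.7), np.float64(190.9))
spoke 164 (np.float64(157.76), np.float64(261.7))
blue [332.66037736 194.16981132]
cap (237.15892028808594, 201.10464477539062) 11.276969909667969 (np.float64(157.7), np.float64(190.9))
spoke 164 (np.float64(157.76), np.float64(262.4))
blue [332.61032864 194.15492958]
red side [266.37288136 253.69491525] 59
red side [266.37288136 253.69491525] 59
diff 16
16.5167 [ 379.43387292 -101.02562276  228.0261058 ] [ 0.5 -0.3 -0.5]
```

The arm, dies and cap are all where they were before the press, and the robot is clear. Handing in.

```bash
python3 -c "
from station import job;print(job.finish_job())"
```

```text
the job is handed in; nothing more can be done
None
```

I swung the press arm over the red heel die (about 157.7° in the world frame, matching the die to within my measurements) and pressed the cap down to about 21 N. After it was released, the arm, both dies and the cap measured in the same places as before the press; the robot finished clear and the job was handed in at about 16.5 s.

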